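# Tip a box lid over against the edge of a work board

### The arm

A 7-joint arm with a two-finger parallel gripper is mounted at the origin on the work surface. World frame = base frame: x ahead of the robot, y to its left, z up, the work surface at z = 0. Lengths are in m, angles in rad, forces in N, time in s.
With the tool pointing down it reaches from about 0.425 to 0.925 m from the base axis. Payload 6.8 kg.
Tool frame: the origin (TCP) lies at the very end of the fingers, on their centre line; the grasp point (between the pads) lies 19 mm behind it; z points along the fingers, y is the line along which they close (so a half turn about z gives the same grasp; the last joint's range is limited). The gripper opens to 85 mm and grips with 20 to 120 N. Pads are 22 mm wide; open, the fingers measure 114 mm over their backs; the gripper's body (76 mm by 85 mm) begins 54 mm behind the grasp point. The pads swing forward as they close: fully open they stand 13 mm farther back than shut.
Start: joints at [-1.364, 0.477, 0.022, 1.555, -0.011, 1.109, -0.083], TCP at [0.209, 0.642, 0.231] pointing down, gripper open.
Joint ranges: [-2.96, 2.96], [-0.34, 2.1], [-1.41, 1.46], [0.24, 2.44], [-1.37, 4.51], [0.17, 1.92], [-2.96, 2.96]. Speed limits (rad/s): [2.39, 2.39, 3.14, 3.14, 3.14, 3.14, 3.14].

### API

Orientations are given as a unit quaternion [w, x, y, z].
In Python, from station import get_obs, read_camera, hand_in gives the robot as it stands.
- The arm moves only by the tool arm_command, never from a script. Its argument "commands" is one flat list of numbers, 7 for each row, row after row: the shift along the tool's x, y, z in m, then the turn, a rotation vector about the tool's x, y, z in degrees, then the opening, from 0 (shut) to 1 (fully open). In form: [tx, ty, tz, rx, ry, rz, fingers, tx, ty, tz, rx, ry, rz, fingers, ...]. A call has 1 to 8 rows; each row is the pose to reach, as a shift and turn from the pose commanded when the call began, along the tool's axes at that moment; what a row does not reach only later rows make up. A row lasts 1/10 s, in which the tool goes at most 50 mm and 8.59 degrees, less where a joint would pass 70% of its speed; a pose out of reach is approached as far as the arm can. A call with a gripper value outside its range is refused whole. The fingers move at their own pace and stop on an object; "force" is the grip in N (left out, the last holds). Time passes only in rows, so rows that repeat a pose let the fingers close. It gives the time, the measured TCP pose, the force, the opening and the grip force at its end, in the units of the state.
- get_obs(): the state, without advancing time (a new reading comes with each control period).
- read_camera(name): name is "scene" or "top"; returns a dict with "img" (384x512x3 uint8, red, green, blue), "camera_matrix" (3x3 intrinsics, pixels), "k1" (the pictures are not rectified: a ray, as slopes to the right and down, at radius r is drawn at 1 + k1 r^2 times it, then the intrinsics apply), "pose" (4x4, takes a point from camera to world coordinates). Camera axes: x right, y down, z forward; pixel columns grow to the right and rows downward; lengths in m; the calibration is good to about 2 mm. A picture is of the moment at which its call begins. There is no depth.
- hand_in(): hands the job in; it is judged then, once.
The state is a dict: "t": time; "q": joint angles; "joint_vel": joint speeds; "joint_torque": joint torques, N m; "eef_pos": TCP position; "tool_rot": TCP orientation; "contact_force": force on the tool from outside, world axes, zero at the start; "torque": the same for the moment, N m; "gripper_width": opening from 0.0 (shut) to 1.0 (fully open); "grasp_force": force on a finger pad.
Only numpy, scipy, OpenCV 4.12 (cv2) and the standard library are available. Lean on these libraries where they do the work, as an engineer would, in place of code of your own. Each camera call takes 0.05 s, during which the arm holds its last target. There are 200 camera calls.

### The job

Push the wooden box lid across the bench until it butts against the near edge of the plywood board, then keep pushing with the fingertips so that it tips up on that edge and flips over onto the board, leaving it lying flat on the board with its stepped underside facing up. Do not pick up or carry the lid, and leave the box, glue bottle, jar and sanding block where they stand.

Things in the scene. Friction and masses are not known exactly. Their poses are not given: they have to be found in the camera images.
- lid: loose lid, 70-130 g: dark plate 90 (x) x 100 (y) x 12 mm, with a paler plug 70 x 80 x 8 mm centred under it (10 mm overhang all round), 20 mm in all. Starts plug down on the bench, so the plate's rim is 8-20 mm above it. Origin: centre of the plug's outer face (at bench height at the start); z from plug to plate (up at the start, down once flipped); +x towards the board, within 15 degrees of square
- lid_lead (a point): middle of the lid's edge nearest the board at the start: 45 mm along the lid's +x from its centre, at the lower side of the plate (8 mm above the origin along the lid's z)
- board: plywood board fixed on the bench, 220 (x) x 260 (y) x 14 mm thick. Origin: on the bench, at the foot of the middle of its near edge, an upright step 14 mm high facing the robot; x square to that edge, away from the robot, over the board (which spans x 0 to 220, y -130 to 130 mm); z up
- keepsake_box: open wooden box without its lid, 90 x 100 x 50 mm; a bystander. Origin: centre of its underside
- glue: upright white glue bottle, 56 mm diameter, 150 mm tall; a bystander. Origin: centre of its underside
- varnish: upright amber glass jar with a steel cap, 64 mm diameter, 75 mm tall; a bystander. Origin: centre of its underside
- sanding_block: cork sanding block, 100 x 60 x 30 mm; a bystander. Origin: centre of its underside
Not all that is in view belongs to the job. What is meant by the lid is not red, and is the smaller of those in its own colour.

How it is judged:
By the outcome, as a careful person would: the job done as asked, in the order asked, and still so for the second after the job is handed in, with the robot touching nothing.
It also fails if it takes over 58 s, if anything falls off the work surface, if the arm or the gripper's body presses on something with over 40 N, if the wrist force passes 120 N, or if a joint passes its speed limit or range.

## Working session

There is one attempt and no reset: what is moved stays moved. The work goes in short steps, Python scripts to look and compute and a tool call to move; the robot and the scene stay as the last step left them, time stands still between calls to the robot, and variables do not carry over. Pictures are saved under pics/ and viewed, at most 10 in all, crops included, and the job is handed in when it is done.

Besides the shell and the picture viewer there is one more tool, called after "Request:" by a JSON object that holds its "name" and its "arguments". arm_command: Moves the arm, as the interface text tells. Its arguments: {"type":"object","properties":{"commands":{"type":"array","items":{"type":"number"}},"force":{"type":"number"}},"required":["commands"]}

```bash
mkdir -p pics; cat > h.py <<'E'
import numpy as np, cv2
from station import get_obs, read_camera, hand_in
def snap(n,f):
    c=read_camera(n); cv2.imwrite(f'pics/{f}.png',c['img'][...,::-1]); np.savez(f'{f}.npz',**{k:np.array(v) for k,v in c.items()}); return c
def rays(c,uv):
    K=np.array(c['camera_matrix'],float);T=np.array(c['pose'])
    p=cv2.undistortPoints(np.array(uv,float).reshape(-1,1,2),K,np.array([float(c['k1']),0,0,0])).reshape(-1,2)
    return T[:3,3],np.c_[p,np.ones(len(p))]@T[:3,:3].T
def onplane(c,uv,z):
    o,d=rays(c,uv); return o+d*((z-o[2])/d[:,2])[:,None]
E
python3 - <<'E'
from h import *
for n in('scene','top'):
    c=snap(n,n+'0'); print(n,c['k1'],np.round(c['pose'],3).tolist())
o=get_obs();print(o['t'],o['eef_pos'],o['tool_rot'],o['contact_force'])
E
```

```text
scene -0.042535064523431025 [[-0.866, 0.388, -0.314, 0.874], [0.499, 0.688, -0.526, 0.683], [0.012, -0.613, -0.79, 0.97], [0.0, 0.0, 0.0, 1.0]]
top -0.05988122373038214 [[-0.019, -0.998, 0.065, 0.445], [-0.999, 0.017, -0.036, 0.076], [0.035, -0.066, -0.997, 1.051], [0.0, 0.0, 0.0, 1.0]]
0.1 [0.20883716 0.64131521 0.23042645] [-6.35393280e-05  1.56716764e-01  9.87643241e-01 -8.25037567e-04] [ 0.33361113 -0.90928875 -0.25083069]
```

View pics/scene0.png

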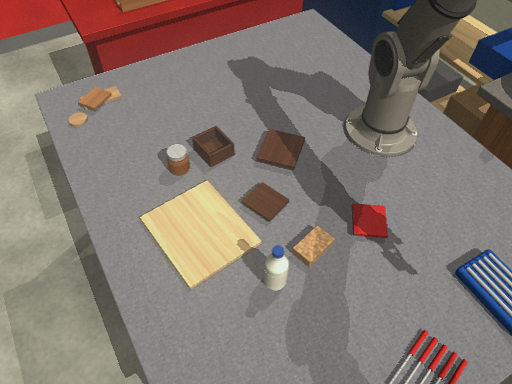

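View pics/top0.png

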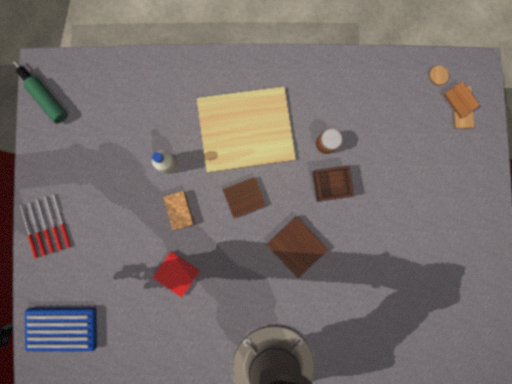

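The top view shows the lid (the smaller dark plate) at about (244,197) and the board's near edge from (206,170) to (295,160). The larger dark plate at (297,246), the red plate and the tools are distractors. The sanding block is at (178,210), the glue at (162,162), the jar at (329,140) and the box at (333,183). In the scene view the lid is at (265,201) and the board at (200,232).

```bash
cat >> h.py <<'E'
def quad(c,roi,kind):
    im=c['img']; x0,y0,x1,y1=roi
    hsv=cv2.cvtColor(im,cv2.COLOR_RGB2HSV); 
    if kind=='lid': m=(hsv[...,1]>70)&(hsv[...,2]<125)
    else: m=(hsv[...,1]>60)&(hsv[...,2]>130)
    r=np.zeros(m.shape,np.uint8); r[y0:y1,x0:x1]=m[y0:y1,x0:x1]
    r=cv2.morphologyEx(r,cv2.MORPH_OPEN,np.ones((3,3)))
    cs,_=cv2.findContours(r,cv2.RETR_EXTERNAL,cv2.CHAIN_APPROX_NONE)
    k=max(cs,key=cv2.contourArea); h=cv2.convexHull(k)
    for e in np.linspace(1,15,60):
        q=cv2.approxPolyDP(h,e,True)
        if len(q)<=4: break
    return q.reshape(-1,2),cv2.contourArea(k)
def tri(c1,a,c2,b):
    o1,d1=rays(c1,[a]);o2,d2=rays(c2,[b]);d1=d1[0];d2=d2[0]
    s=np.linalg.lstsq(np.c_[d1,-d2],o2-o1,rcond=None)[0]
    return (o1+s[0]*d1+o2+s[1]*d2)/2, np.linalg.norm(o1+s[0]*d1-o2-s[1]*d2)
E
python3 - <<'E'
from h import *
np.set_printoptions(precision=4,suppress=True)
T=np.load('top0.npz');S=np.load('scene0.npz')
for kind,rt,rs,z in(('lid',(215,172,272,225),(236,178,294,226),.02),('board',(190,80,305,178),(130,175,265,290),.014)):
    qt,a=quad(T,rt,kind);qs,b=quad(S,rs,kind)
    P=onplane(T,qt,z);Q=onplane(S,qs,z)
    print(kind,a,b,qt.tolist(),qs.tolist());print(P);print(Q)
    for i,p in enumerate(P):
        j=np.argmin(np.linalg.norm(Q-p,axis=1)); print(*tri(T,qt[i],S,qs[j]))
for n,uv,z in(('glue',[162,162],.1),('jar',[331,139],.075),('box',[333,183],.05),('block',[178,210],.03)):
    print(n,onplane(T,[uv],z))
E
```

```text
lid 1003.5 933.5 [[254, 178], [264, 205], [233, 216], [224, 189]] [[260, 183], [288, 199], [270, 219], [242, 202]]
[[0.5395 0.0451 0.02  ]
 [0.4618 0.0181 0.02  ]
 [0.4323 0.1068 0.02  ]
 [0.5095 0.1312 0.02  ]]
[[0.4655 0.015  0.02  ]
 [0.4264 0.1035 0.02  ]
 [0.5053 0.1369 0.02  ]
 [0.5435 0.0495 0.02  ]]
[0.5406 0.0447 0.0124] 0.0007893855180096102
[0.4638 0.0167 0.0205] 0.004797759700007572
[0.4312 0.1074 0.0277] 0.00287072393386421
[0.5069 0.1333 0.0172] 0.006713639849186393
board 6578.5 6836.5 [[283, 87], [295, 159], [207, 171], [197, 98]] [[208, 181], [260, 243], [190, 288], [140, 216]]
[[ 0.8082 -0.0457  0.014 ]
 [ 0.5935 -0.0751  0.014 ]
 [ 0.5625  0.1796  0.014 ]
 [ 0.7774  0.207   0.014 ]]
[[ 0.5907 -0.0699  0.014 ]
 [ 0.5649  0.1857  0.014 ]
 [ 0.7767  0.2122  0.014 ]
 [ 0.8065 -0.0494  0.014 ]]
[ 0.8067 -0.0452  0.0191] 0.0005475639410470038
[ 0.5918 -0.074   0.0111] 0.005199767473721616
[0.5628 0.1809 0.0055] 0.0015952066969023915
[0.7775 0.2085 0.0088] 0.0034113494464455543
glue [[0.5785 0.2892 0.1   ]]
jar [[ 0.6391 -0.1677  0.075 ]]
box [[ 0.5192 -0.1752  0.05  ]]
block [[0.4521 0.2603 0.03  ]]
```

```bash
cat >> h.py <<'E'
from scipy.spatial.transform import Rotation as Ro
BO=np.array([.578,.055,0]);BY=np.radians(6.6)
def b2w(p): 
    c,s=np.cos(BY),np.sin(BY); return BO+np.array([c*p[0]-s*p[1],s*p[0]+c*p[1],p[2]])
def w2b(p):
    c,s=np.cos(BY),np.sin(BY); d=np.array(p)-BO; return np.array([c*d[0]+s*d[1],-s*d[0]+c*d[1],d[2]])
def cur():
    o=get_obs();q=o['tool_rot'];return o,Ro.from_quat([q[1],q[2],q[3],q[0]])
def goal(pw,yaw,tilt=0):
    """tool x backward; tilt>0: tips forward. prints shift+turn in tool axes"""
    o,R=cur();y,a=np.radians([yaw,tilt]);f=np.array([np.cos(y),np.sin(y),0]);Z=np.array([0,0,1.])
    z=f*np.sin(a)-Z*np.cos(a);x=-(f*np.cos(a)+Z*np.sin(a));G=Ro.from_matrix(np.c_[x,np.cross(z,x),z])
    print('shift',np.round(R.inv().apply(np.array(pw)-o['eef_pos']),4),'turn',np.round((R.inv()*G).as_rotvec(degrees=True),1))
def stat():
    o,R=cur();M=R.as_matrix();fx=-M[:,0]
    print('t',o['t'],'pos',np.round(o['eef_pos'],4),'board',np.round(w2b(o['eef_pos']),4),'yaw %.1f tilt %.1f'%(np.degrees(np.arctan2(M[1,1],M[0,1]))-90,np.degrees(np.arcsin(-M[2,0]))),'F',np.round(o['contact_force'],1),'w',o['gripper_width'],'q',np.round(o['q'],2))
E
python3 -c "
from h import *
stat();goal([.429,.055,.23],21)"
```

```text
t 0.1 pos [0.2088 0.6413 0.2304] board [-0.2993  0.6249  0.2304] yaw -18.0 tilt 0.0 F [ 0.3 -0.9 -0.3] w 0.9976475555761348 q [-1.36  0.48  0.02  1.56 -0.01  1.11 -0.08]
shift [-0.3908 -0.4894  0.0013] turn [ -0.1  -0.  -39. ]
```

Request:
{"name": "arm_command", "arguments": {"commands": [-0.39,-0.49,0,0,0,-39,0.5,-0.39,-0.49,0,0,0,-39,0.5,-0.39,-0.49,0,0,0,-39,0.5,-0.39,-0.49,0,0,0,-39,0.5,-0.39,-0.49,0,0,0,-39,0.5,-0.39,-0.49,0,0,0,-39,0.5,-0.39,-0.49,0,0,0,-39,0.5,-0.39,-0.49,0,0,0,-39,0.5]}}

```text
t: 0.9
eef_pos: [0.3491, 0.2649, 0.2312]
tool_rot: [-0.0, -0.182, 0.983, 0.0]
contact_force: [0.9, 0.3, -0.9]
gripper_width: 0.498
grasp_force: 0.0
```

```bash
python3 -c "
from h import *
stat();goal([.429,.055,.15],21)"
```

```text
t 0.9 pos [0.3491 0.2649 0.2312] board [-0.2032  0.2348  0.2312] yaw 21.0 tilt -0.0 F [ 0.9  0.3 -0.9] w 0.49818998037180484 q [-0.83  0.08  0.04  2.09 -0.    0.97  1.15]
shift [ 0.0005 -0.2246  0.0812] turn [ 0. -0. -0.]
```

Request:
{"name": "arm_command", "arguments": {"commands": [0,-0.225,0.05,0,0,0,0.5,0,-0.225,0.08,0,0,0,0.5,0,-0.225,0.08,0,0,0,0.5,0,-0.225,0.08,0,0,0,0.5,0,-0.225,0.08,0,0,0,0.5,0,-0.225,0.08,0,0,0,0.5]}}

```text
t: 1.5
eef_pos: [0.4291, 0.0519, 0.1497]
tool_rot: [-0.002, -0.178, 0.984, -0.001]
contact_force: [-0.6, -0.0, -0.1]
gripper_width: 0.496
grasp_force: 0.0
```

```bash
python3 -c "
from h import *
stat();goal([.429,.055,.01],21)
T=snap('top','top1');S=snap('scene','s1')
a=S['img'][150:280,200:340];b=T['img'][130:260,180:320]
cv2.imwrite('pics/c1.png',cv2.resize(np.hstack([a,b]),None,fx=2.7,fy=2.7)[...,::-1])"
```

```text
t 1.5 pos [0.4291 0.0519 0.1497] board [-0.1483  0.014   0.1497] yaw 20.5 tilt -0.2 F [-0.6 -0.  -0.1] w 0.49645639276908093 q [-0.49  0.19  0.25  2.2  -0.07  0.76  1.73]
shift [-0.0015  0.0032  0.1397] turn [-0.1 -0.2 -0.5]
```

View pics/c1.png

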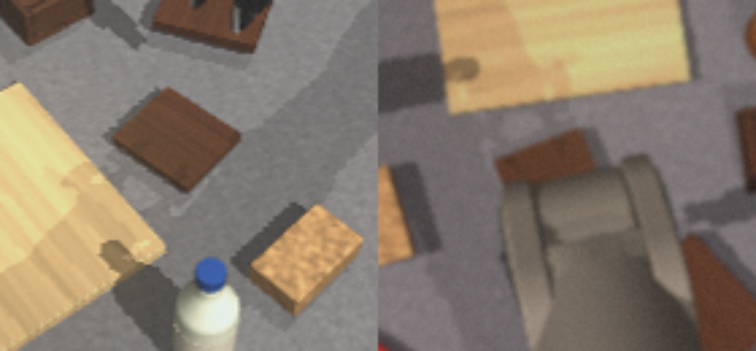

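The crop shows the lid clear at (177,138) in the scene half, with the shadow of the tool beyond it. The fingers stand behind the lid, in front of the larger plate, and the way down is clear.

Request:
{"name": "arm_command", "arguments": {"commands": [-0.001,0.003,0.05,0,0,0,0.5,-0.001,0.003,0.1,0,0,0,0.5,-0.001,0.003,0.13,0,0,0,0.5,-0.001,0.003,0.144,0,0,0,0.5,-0.001,0.003,0.144,0,0,0,0.5,-0.001,0.003,0.144,0,0,0,0.5]}}

```text
t: 2.2
eef_pos: [0.4295, 0.0614, 0.0078]
tool_rot: [0.0, -0.183, 0.983, 0.0]
contact_force: [0.6, -0.1, -0.3]
gripper_width: 0.499
grasp_force: 0.1
```

```bash
python3 -c "
from h import *
stat();goal(b2w([-.13,.031,.006]),6.6);goal(b2w([-.106,.031,.006]),6.6)
T=snap('top','top2');S=snap('scene','s2')
print(quad(S,(236,178,294,226),'lid'))
a=S['img'][120:260,200:360]
cv2.imwrite('pics/c2.png',cv2.resize(a,None,fx=4,fy=4)[...,::-1])"
```

```text
t 2.2 pos [0.4295 0.0614 0.0078] board [-0.1468  0.0235  0.0078] yaw 21.1 tilt 0.0 F [ 0.6 -0.1 -0.3] w 0.4991196471618459 q [-0.42  0.48  0.16  2.28 -0.19  0.4   1.84]
shift [-0.0181  0.0031  0.0018] turn [ 0.   0.  14.5]
shift [-0.0414 -0.0029  0.0018] turn [ 0.   0.  14.5]
(array([[261, 183],
       [288, 199],
       [269, 220],
       [242, 203]], dtype=int32), 940.0)
```

View pics/c2.png

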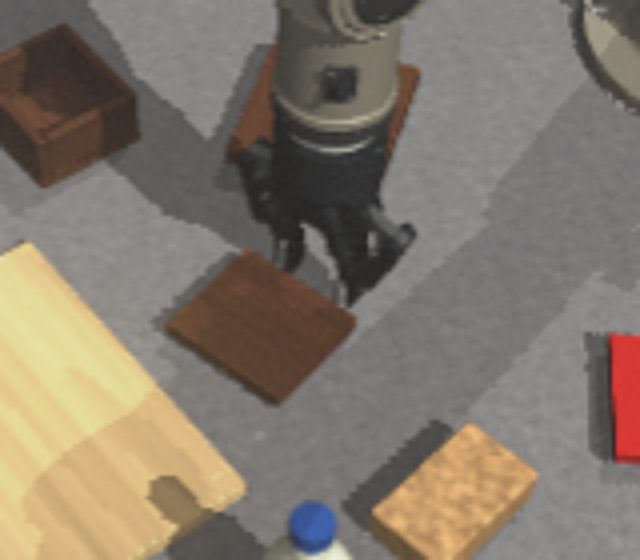

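The crop shows the lid unmoved, with both fingertips standing just behind its rear edge at about (290,265) and (350,290). Next I push it square to the board.

Request:
{"name": "arm_command", "arguments": {"commands": [-0.005,0.002,0.001,0,0,3,0.5,-0.01,0.003,0.001,0,0,7,0.5,-0.015,0.003,0.001,0,0,11,0.5,-0.02,0.003,0.001,0,0,14.5,0.5,-0.025,0.002,0.001,0,0,14.5,0.5,-0.03,0,0.001,0,0,14.5,0.5,-0.035,-0.001,0.001,0,0,14.5,0.5,-0.037,-0.002,0.001,0,0,14.5,0.5]}}

```text
t: 3.1
eef_pos: [0.4654, 0.0717, 0.0066]
tool_rot: [0.0, -0.057, 0.998, 0.0]
contact_force: [-1.0, 0.3, 0.3]
gripper_width: 0.501
grasp_force: 0.4
```

```bash
cat >> h.py <<'E'
def lid(S):
    q,a=quad(S,(210,178,294,240),'lid');print('area',a,q.tolist(),'\n',np.round([w2b(p) for p in onplane(S,q,.02)],4))
E
python3 -c "
from h import *
stat();goal(b2w([-.1,.031,.006]),6.6)
lid(snap('scene','s3'))"
```

```text
t 3.1 pos [0.4654 0.0717 0.0066] board [-0.11    0.0296  0.0066] yaw 6.5 tilt 0.1 F [-1.   0.3  0.3] w 0.5006899638285837 q [-0.48  0.52  0.23  2.2  -0.27  0.44  1.66]
shift [-0.01    0.0015  0.0006] turn [ 0.   0.1 -0.1]
area 965.0 [[256, 187], [276, 210], [250, 225], [231, 200]] 
 [[-0.0982 -0.0217  0.02  ]
 [-0.0944  0.0757  0.02  ]
 [-0.0077  0.0737  0.02  ]
 [-0.0142 -0.0253  0.02  ]]
```

Request:
{"name": "arm_command", "arguments": {"commands": [-0.002,-0.002,0,0,0,0,0.5,-0.004,-0.003,0,0,0,0,0.5,-0.006,-0.003,0,0,0,0,0.5,-0.008,-0.003,0,0,0,0,0.5,-0.01,-0.003,0,0,0,0,0.5]}}

```text
t: 3.65
eef_pos: [0.4715, 0.069, 0.0057]
tool_rot: [-0.003, -0.056, 0.998, -0.0]
contact_force: [-12.3, -0.5, 8.6]
gripper_width: 0.5
grasp_force: 5.4
```

```bash
python3 -c "
from h import *
stat();
lid(snap('scene','s4'))"
```

```text
t 3.65 pos [0.4715 0.069  0.0057] board [-0.1041  0.0262  0.0057] yaw 6.5 tilt -0.4 F [-12.3  -0.5   8.6] w 0.5003880432572594 q [-0.47  0.53  0.23  2.18 -0.27  0.46  1.66]
area 951.5 [[254, 187], [274, 211], [248, 225], [229, 200]] 
 [[-0.0936 -0.0251  0.02  ]
 [-0.0878  0.0751  0.02  ]
 [-0.0034  0.0705  0.02  ]
 [-0.0097 -0.0285  0.02  ]]
```

Request:
{"name": "arm_command", "arguments": {"commands": [-0.001,0,-0.002,0,0,0,0.5,-0.001,0,-0.004,0,0,0,0.5,-0.002,0,-0.006,0,0,0,0.5,-0.002,0,-0.008,0,0,0,0.5,-0.002,0,-0.01,0,0,0,0.5,-0.002,0,-0.01,0,0,0,0.5]}}

```text
t: 4.3
eef_pos: [0.4724, 0.0687, 0.0152]
tool_rot: [-0.004, -0.056, 0.998, -0.001]
contact_force: [-8.0, -2.6, -0.0]
gripper_width: 0.504
grasp_force: 4.0
```

```bash
python3 -c "
from h import *
stat();goal(b2w([-.102,.027,.016]),6.6,20)
S=snap('scene','s5');lid(S)
a=S['img'][150:260,200:330]
cv2.imwrite('pics/c5.png',cv2.resize(a,None,fx=5,fy=5)[...,::-1])"
```

```text
t 4.3 pos [0.4724 0.0687 0.0152] board [-0.1034  0.0257  0.0152] yaw 6.5 tilt -0.5 F [-8.  -2.6 -0. ] w 0.5042630034315819 q [-0.47  0.51  0.25  2.18 -0.26  0.48  1.66]
shift [-0.0013  0.0013 -0.0008] turn [ -0.1 -20.5  -0.1]
area 982.5 [[254, 186], [273, 209], [248, 225], [228, 201]] 
 [[-0.0958 -0.028   0.02  ]
 [-0.0898  0.0682  0.02  ]
 [-0.0034  0.0705  0.02  ]
 [-0.0054 -0.0273  0.02  ]]
```

View pics/c5.png

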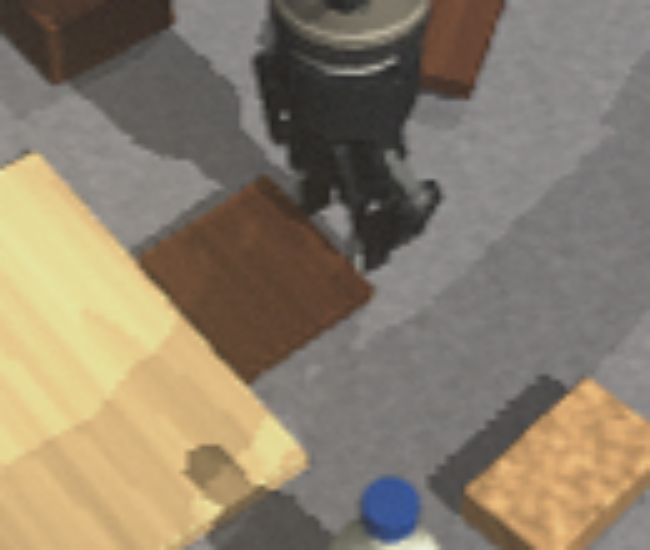

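The rear edge of the lid, at about (372,292) in the crop, has risen a little, and the front edge is against the board. Friction is lifting it, so I continue along the arc while tilting the tips forward.

Request:
{"name": "arm_command", "arguments": {"commands": [-0.001,0,-0.002,0,0,0,0.5,-0.001,0,-0.004,0,0,0,0.5,-0.002,0,-0.006,0,0,0,0.5,-0.002,0,-0.008,0,0,0,0.5,-0.003,0,-0.01,0,0,0,0.5,-0.003,0,-0.012,0,0,0,0.5,-0.004,0,-0.014,0,0,0,0.5]}}

```text
t: 5.05
eef_pos: [0.4747, 0.0688, 0.0288]
tool_rot: [-0.006, -0.057, 0.998, -0.001]
contact_force: [-11.8, -2.3, 2.1]
gripper_width: 0.501
grasp_force: 6.1
```

```bash
python3 -c "
from h import *
stat()
S=snap('scene','s6');lid(S)
a=S['img'][150:260,200:330]
cv2.imwrite('pics/c6.png',cv2.resize(a,None,fx=5,fy=5)[...,::-1])"
```

```text
t 5.05 pos [0.4747 0.0688 0.0288] board [-0.101   0.0255  0.0288] yaw 6.5 tilt -0.7 F [-11.8  -2.3   2.1] w 0.5007110238812241 q [-0.49  0.49  0.26  2.17 -0.25  0.52  1.65]
area 1021.0 [[253, 184], [272, 207], [248, 225], [228, 201]] 
 [[-0.0978 -0.0357  0.02  ]
 [-0.0917  0.0612  0.02  ]
 [-0.0034  0.0705  0.02  ]
 [-0.0054 -0.0273  0.02  ]]
```

View pics/c6.png

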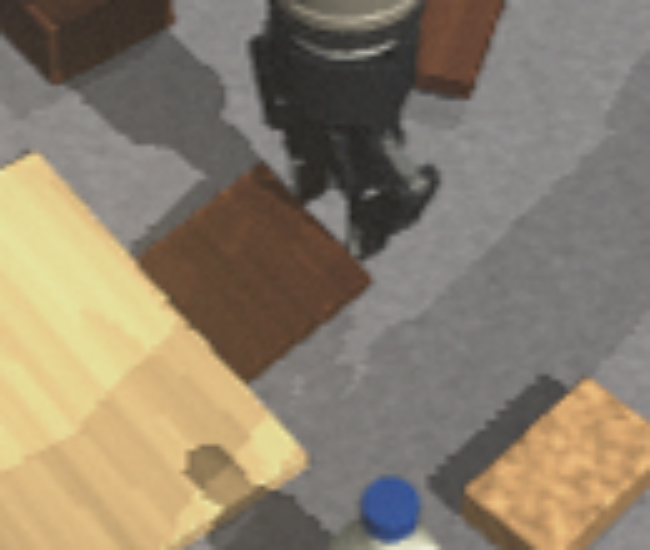

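The lid has tipped up to about 14°, with its front edge still on the board edge from (143,258) to (248,380). I continue around the arc.

Request:
{"name": "arm_command", "arguments": {"commands": [-0.001,0,-0.004,0,0,0,0.5,-0.002,0,-0.008,0,0,0,0.5,-0.003,0,-0.012,0,0,0,0.5,-0.005,0,-0.016,0,0,0,0.5,-0.006,0,-0.019,0,0,0,0.5,-0.008,0,-0.022,0,0,0,0.5,-0.01,0,-0.025,0,0,0,0.5,-0.012,0,-0.028,0,0,0,0.5]}}

```text
t: 5.9
eef_pos: [0.4864, 0.0702, 0.0569]
tool_rot: [-0.006, -0.057, 0.998, -0.001]
contact_force: [-15.4, -2.3, 8.4]
gripper_width: 0.496
grasp_force: 8.2
```

```bash
python3 -c "
from h import *
stat()
S=snap('scene','s7');lid(S)
a=S['img'][150:260,200:330]
cv2.imwrite('pics/c7.png',cv2.resize(a,None,fx=5,fy=5)[...,::-1])"
```

```text
t 5.9 pos [0.4864 0.0702 0.0569] board [-0.0892  0.0256  0.0569] yaw 6.5 tilt -0.7 F [-15.4  -2.3   8.4] w 0.4957233982405663 q [-0.5   0.45  0.29  2.13 -0.22  0.6   1.63]
area 1043.5 [[249, 180], [270, 203], [247, 225], [228, 200]] 
 [[-0.0973 -0.0546  0.02  ]
 [-0.0957  0.047   0.02  ]
 [-0.0013  0.0689  0.02  ]
 [-0.0074 -0.0302  0.02  ]]
```

View pics/c7.png

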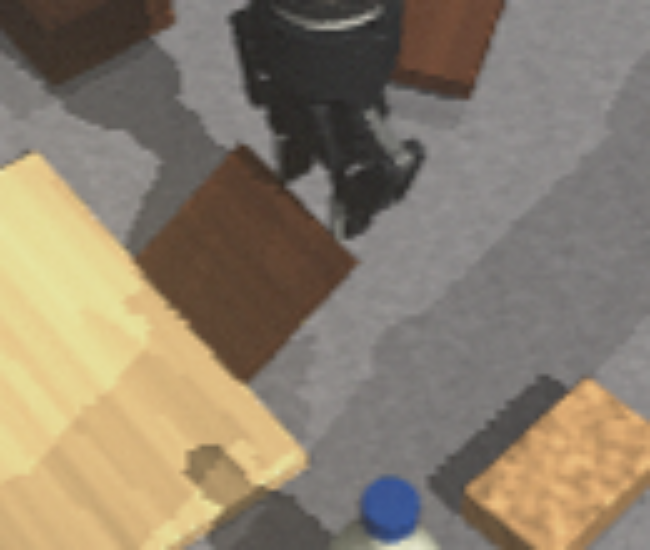

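The lid is now at about 33°, hinged on the board edge. I continue.

Request:
{"name": "arm_command", "arguments": {"commands": [-0.001,0,-0.004,0,0,0,0.5,-0.003,0,-0.008,0,0,0,0.5,-0.006,0,-0.012,0,0,0,0.5,-0.009,0,-0.016,0,0,0,0.5,-0.012,0,-0.019,0,0,0,0.5,-0.016,0,-0.022,0,0,0,0.5,-0.02,0,-0.025,0,0,0,0.5,-0.024,0,-0.028,0,0,0,0.5]}}

```text
t: 6.75
eef_pos: [0.5152, 0.0737, 0.0865]
tool_rot: [-0.002, -0.056, 0.998, -0.0]
contact_force: [-5.2, -1.4, 7.4]
gripper_width: 0.5
grasp_force: 4.5
```

```bash
python3 -c "
from h import *
stat()
S=snap('scene','s8');lid(S)
a=S['img'][150:260,200:330]
cv2.imwrite('pics/c8.png',cv2.resize(a,None,fx=5,fy=5)[...,::-1])"
```

```text
t 6.75 pos [0.5152 0.0737 0.0865] board [-0.0603  0.0258  0.0865] yaw 6.5 tilt -0.2 F [-5.2 -1.4  7.4] w 0.49958313318068187 q [-0.51  0.44  0.31  2.06 -0.21  0.68  1.62]
area 910.0 [[238, 178], [261, 199], [249, 225], [227, 203]] 
 [[-0.0759 -0.0794  0.02  ]
 [-0.0839  0.0212  0.02  ]
 [-0.0056  0.0721  0.02  ]
 [ 0.0007 -0.0232  0.02  ]]
```

View pics/c8.png

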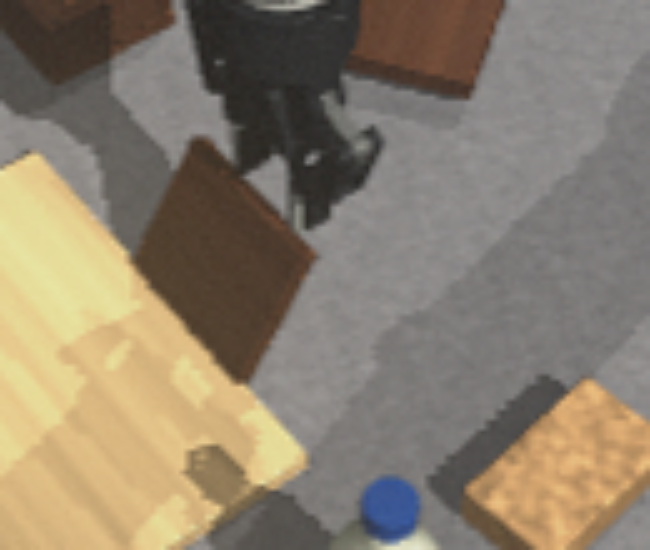

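The lid is at about 58°, with its hinge line still on the board edge. I push forward to take it to vertical and over.

Request:
{"name": "arm_command", "arguments": {"commands": [-0.005,0,-0.001,0,0,0,0.5,-0.01,0,-0.002,0,0,0,0.5,-0.015,0,-0.002,0,0,0,0.5,-0.02,0,-0.002,0,0,0,0.5,-0.025,0,-0.002,0,0,0,0.5,-0.029,0,-0.001,0,0,0,0.5,-0.032,0,0,0,0,0,0.5,-0.035,0,0,0,0,0,0.5]}}

```text
t: 7.6
eef_pos: [0.5511, 0.0784, 0.0858]
tool_rot: [-0.0, -0.056, 0.998, -0.0]
contact_force: [-0.6, -0.3, -0.3]
gripper_width: 0.501
grasp_force: 0.0
```

```bash
python3 -c "
from h import *
stat()
S=snap('scene','s9');
a=S['img'][150:260,180:310];b=snap('top','top9')['img'][100:210,180:310]
cv2.imwrite('pics/c9.png',cv2.resize(np.hstack([a,b]),None,fx=3,fy=3)[...,::-1])"
```

```text
t 7.6 pos [0.5511 0.0784 0.0858] board [-0.024   0.0263  0.0858] yaw 6.5 tilt -0.1 F [-0.6 -0.3 -0.3] w 0.501036251428363 q [-0.49  0.48  0.3   1.98 -0.22  0.71  1.63]
```

View pics/c9.png

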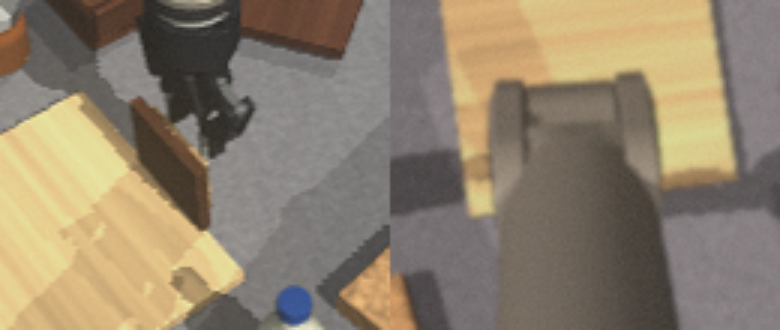

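The lid stands upright on the board edge, from (135,100) to (207,225) in the crop, with the fingertips just behind it. I push it gently over.

Request:
{"name": "arm_command", "arguments": {"commands": [-0.003,0,0,0,0,0,0.5,-0.006,0,0,0,0,0,0.5,-0.01,0,0,0,0,0,0.5,-0.014,0,0,0,0,0,0.5,-0.018,0,0,0,0,0,0.5,-0.022,0,0,0,0,0,0.5,-0.026,0,0,0,0,0,0.5,-0.03,0,0,0,0,0,0.5]}}

```text
t: 8.5
eef_pos: [0.5815, 0.0818, 0.0863]
tool_rot: [0.0, -0.056, 0.998, 0.0]
contact_force: [0.4, -0.1, 0.1]
gripper_width: 0.499
grasp_force: 0.0
```

Request:
{"name": "arm_command", "arguments": {"commands": [0,0,0,0,0,0,0.5,0,0,0,0,0,0,0.5,0,0,0,0,0,0,0.5,0.04,0,-0.03,0,0,0,0.5,0.08,0,-0.07,0,0,0,0.5,0.1,0,-0.1,0,0,0,0.5,0.1,0,-0.1,0,0,0,0.5]}}

```text
t: 9.2
eef_pos: [0.4811, 0.0703, 0.19]
tool_rot: [0.002, -0.056, 0.998, 0.001]
contact_force: [1.4, -1.1, 0.5]
gripper_width: 0.504
grasp_force: 0.0
```

```bash
python3 -c "
from h import *
stat()
S=snap('scene','s10');
a=S['img'][130:300,130:340]
cv2.imwrite('pics/c10.png',cv2.resize(a,None,fx=3,fy=3)[...,::-1])"
```

```text
t 9.2 pos [0.4811 0.0703 0.19  ] board [-0.0945  0.0263  0.19  ] yaw 6.4 tilt 0.3 F [ 1.4 -1.1  0.5] w 0.504212124165013 q [-0.59  0.22  0.37  2.06 -0.1   0.87  1.52]
```

View pics/c10.png

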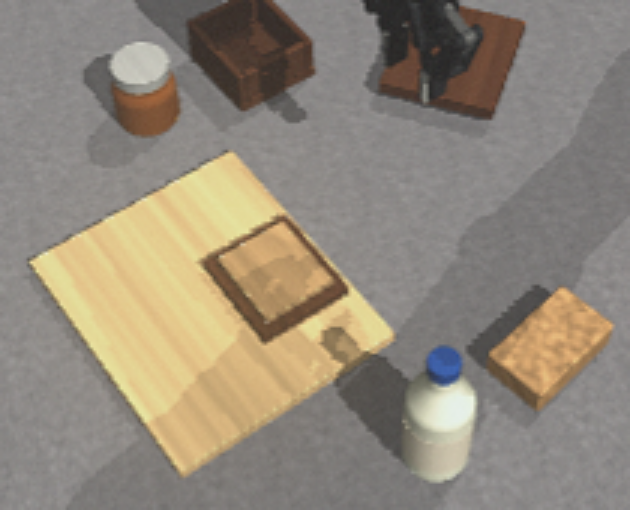

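The lid lies flat on the board with its pale plug facing up, at about (277,278) in the crop. The box, jar, glue and sanding block all stand where they were, and the robot is clear.

```bash
python3 -c "
from h import *
print(hand_in())"
```

```text
the job is handed in; nothing more can be done
None
```

The lid was pushed against the board's near edge, tipped up on it and flipped over; it lies flat on the board with its stepped underside up, the bystanders look untouched in the last picture, and the job is handed in at about 9 s.

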